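Count three tubes out of the lever feeder and draw out the tray

ROBOT

A 6-joint arm with a two-finger parallel gripper is mounted at the origin on a cart in front of the work surface, level with it; the furniture and walls round the work are solid. World frame = base frame: x ahead of the robot, y to its left, z up, the work surface at z = 0. Lengths are in m, angles in rad, forces in N, time in s.
With the tool pointing down it reaches from about 0.275 to 0.85 m from the base axis. Payload 5.2 kg.
Tool frame: the origin (TCP) lies where the fingers leave the gripper's body, on its centre line; the fingertips stand 73 mm ahead of it and the grasp point (between the pads) lies 54 mm ahead of it; z points along the fingers, x is the direction in which the jaws open and shut, and the axes are right-handed (so a half turn about z gives the same grasp; the last joint's range is limited). The gripper opens to 85 mm and grips with 20 to 120 N. Pads are 22 mm wide; open, the fingers measure 114 mm over their backs; the gripper's body (76 mm by 85 mm) begins 54 mm behind the grasp point. The pads swing forward as they close: fully open they stand 13 mm farther back than shut.
Start: joints at [1.05, 0.259, 1.535, -0, 1.348, -0.203], TCP at [0.172, 0.522, 0.304] pointing down, gripper open.
Joint ranges: [-3.14, 3.14], [-0.91, 2.08], [0.19, 2.58], [-1.22, 4.36], [0.22, 2.71], [-3.12, 3.12]. Speed limits (rad/s): [2.57, 2.57, 3.14, 3.14, 3.14, 3.14].

INTERFACE

Orientations are given as a unit quaternion [w, x, y, z].
In Python, from station import robot, imaging, finder gives the robot as it stands.
- The arm moves only by the tool arm_command, never from a script. Its argument "steps" is a list of rows, each an object of numbers: "grip": the gripper command: -1 is shut, 1 is fully open, values between are in proportion; "tx", "ty", "tz": the shift along the tool's x, y, z in mm; "rx", "ry", "rz": the turn, a rotation vector about the tool's x, y, z in degrees. In form: [{"grip": .., "tx": .., "ty": .., "tz": .., "rx": .., "ry": .., "rz": ..}, ...]. A call has exactly 8 rows; each row is the pose to reach, as a shift and turn from the pose commanded when the call began, along the tool's axes at that moment; what a row does not reach only later rows make up. A row lasts 1/10 s, in which the tool goes at most 50 mm and 8.59 degrees, less where a joint would pass 70% of its speed; a pose out of reach is approached as far as the arm can. A call with a gripper value outside its range is refused whole. The fingers move at their own pace and stop on an object; the grip force is fixed at half the most. Time passes only in rows, so rows that repeat a pose let the fingers close, or fill a call up. It gives the time, the measured TCP pose, the force and the opening at its end, in the units of the state.
- robot.state(): the state, without advancing time (a new reading comes with each control period).
- imaging.camera(name): name is "scene" or "side" or "wrist"; returns a dict with "image" (420x560x3 uint8, red, green, blue), "intrinsics" (3x3 intrinsics, pixels), "world_to_cam" (4x4, takes a point from world to camera coordinates); the wrist camera has in their place "hand_eye" (4x4, takes a point from camera to tool coordinates, whose origin is the TCP and whose axes are the tool frame's). Camera axes: x right, y down, z forward; pixel columns grow to the right and rows downward; lengths in m; the calibration is good to about 2 mm. A picture is of the moment at which its call begins: read the wrist's pose just before it. There is no depth.
- robot.sign_off(): hands the job in, once; it reports no verdict.
Trained networks look in a picture, given as the dict that the camera call returned (one of the last four; its "shot" number tells which), for a name from the list of things; names that differ only in an ending like _2 or _b are one class to them, and where a whole thing is asked for, a point or a joint stands for the part that bears it (a point fixed in the world has none). Each returns a list of dicts, best first, with "conf" (0 to 1); they miss things now and then, are a little off and sometimes report something else, mostly with a low value. They report only what shows in the picture. A call takes as long as a camera call.
- finder.boxes_of(picture, name): "rect" ([left, top, width, height] in pixels, round what is visible of it).
The state is a dict: "clock": time; "joint_positions": joint angles; "joint_vel": joint speeds; "tau": joint torques, N m; "tool_pos": TCP position; "tool_rot": TCP orientation; "force": force on the tool from outside, world axes, zero at the start; "torque": the same for the moment, N m; "finger_gap": opening from 0.0 (shut) to 1.0 (fully open).
Only numpy, scipy, OpenCV 4.12 (cv2) and the standard library are available. Lean on these libraries where they do the work, as an engineer would, in place of code of your own. Each camera call takes 0.05 s, during which the arm holds its last target.

TASK

Let exactly the next three blue-capped tubes out of the tube feeder into the steel tray under its chute by pressing the red lever down gently to its stop and letting it come right up again, one tube a press; the other tubes stay in the magazine, untouched by the robot. Then hook the tray by its loop handle and pull it straight out towards you, with its three tubes lying in it, until about 5 cm are free between its back edge and the chute. Leave the things standing around where they are.

Things in the scene. Friction and masses are not known exactly. Their poses are not given: they have to be found in the camera images.
- feeder: tube feeder, fixed to the bench, 190 x 116 x 110 mm: an inclined white lane (slope 0.21 rad, low end towards the robot, at -x) on an aluminium base plate, under a clear cover; the red lever is on its -y side, the robot's right, and reaches 105 mm from mid-lane. Five tubes queue in the lane one behind the other. Origin under the base, 60 mm behind the lip of the chute; x points away from the robot, z up
- chute_lip (a point): front edge of the chute floor, 36 mm above the bench, mid-lane; axes as the feeder's. The lane's side walls, 99 mm apart over all, run from here to 180 mm behind it and rise from 65 mm high at the front to 110 mm at the back
- front_gate (a point): top edge of the front gate that stops the queue. It works as an escapement with a back gate: lever fully down, the front gate drops and the first tube goes while the back gate holds the rest; lever right up, the row rolls on by one. Half-way both are shut. A tube takes about 0.6 s to roll into the tray: hold the lever down so long, then lift off and give the row 0.6 s to close up
- lever_axle (a point): hinge of the lever, on an axle along the feeder's y, 127 mm behind the middle of the pad (feeder's +x) and 56 mm lower; the lever slopes 0.345 rad up from it to the pad, which swings about it, so the pad also moves some 10 to 15 mm towards the robot on its way down
- lever_pad (a point): middle of the top of the red lever pad, 44 mm (along the lever) x 36 mm, about 92 mm above the bench at rest, sloping with the lever. The lever first moves freely against a light spring (about 1 N), then takes the gates along for its last 21 mm (4 to 7 N), then meets a hard stop. The tube is let go only in the last 5 mm before the stop, so press until the stop is felt; over 30 N is too much
- lever (a joint): angle of the lever: 0 at rest (held up by its spring), grows as it is pressed. An adjusting screw sets its free play and differs each time, so the stop lies anywhere between 0.16 and 0.37 rad, that is 21 to 50 mm below the pad's rest height
- tray: loose open steel tray, 104 (x) x 112 (y) x 24 mm, walls 3 mm, 0.3 kg; origin under its centre, x away from the robot, z up. At the start its back edge stands about 10 mm under the lip of the chute
- tray_handle (a point): middle of the front bar of the tray's loop handle: a round wire of 6 mm, 72 mm wide along the tray's y, level, 22 mm above the bench, 34 mm in front of the tray's front wall (31 mm of free space between bar and wall, open above and below for a fingertip); axes as the tray's
- tube_1: first tube in the queue: loose capped specimen tube, 20 mm diameter, 84 mm long, clear with a white label and a blue cap, lying across the lane; centre of the tube, y along its length
- tube_2: loose capped specimen tube like tube 1, lying across the lane; centre of the tube, y along its length. It is number 2 in the queue, counted from the chute at the start
- tube_3: loose capped specimen tube like tube 1, lying across the lane; centre of the tube, y along its length. It is number 3 in the queue, counted from the chute at the start
- tube_4: loose capped specimen tube like tube 1, lying across the lane; centre of the tube, y along its length. It is number 4 in the queue, counted from the chute at the start
- objective_can: white canister with a black cap, 36 x 54 mm high, bystander, origin under its centre
- chamber_case: black flat case, 44 x 92 x 19 mm, bystander, origin under its centre
- spare_eyepiece: black eyepiece, 34 x 44 mm high, bystander, origin under its centre
- lab_timer: white round timer with a red knob, 65 x 44 mm high, bystander, origin under its centre
- scissors: red-handled scissors, 199 mm long, lying, bystander

How it is judged:
On the way, in this order (a step that is already met when the one before it is completed fails the run):
1. tube 1 of the queue has dropped into the tray (x of tube_1 in the frame of tray between -0.05 and 0.05 m and y of tube_1 in the frame of tray between -0.054 and 0.054 m and z of tube_1 in the frame of tray between 0 and 0.04 m and x of each of tube_2, tube_3, tube_4 in the frame of feeder above -0.025 m), for 0.1 s.
2. tube 2 of the queue has dropped into the tray (x of tube_2 in the frame of tray between -0.05 and 0.05 m and y of tube_2 in the frame of tray between -0.054 and 0.054 m and z of tube_2 in the frame of tray between 0 and 0.04 m and x of each of tube_3, tube_4 in the frame of feeder above -0.025 m), for 0.1 s.
3. tube 3 of the queue has dropped into the tray (x of tube_3 in the frame of tray between -0.05 and 0.05 m and y of tube_3 in the frame of tray between -0.054 and 0.054 m and z of tube_3 in the frame of tray between 0 and 0.04 m and x of tube_4 in the frame of feeder above -0.025 m), for 0.1 s.
4. the tray with the three tubes is drawn out clear of the chute (x of tube_1 in the frame of tray between -0.05 and 0.05 m and y of tube_1 in the frame of tray between -0.054 and 0.054 m and z of tube_1 in the frame of tray between 0 and 0.04 m and x of tube_2 in the frame of tray between -0.05 and 0.05 m and y of tube_2 in the frame of tray between -0.054 and 0.054 m and z of tube_2 in the frame of tray between 0 and 0.04 m and x of tube_3 in the frame of tray between -0.05 and 0.05 m and y of tube_3 in the frame of tray between -0.054 and 0.054 m and z of tube_3 in the frame of tray between 0 and 0.04 m and x of tray in the frame of feeder between -0.26 and -0.142 m and y of tray in the frame of feeder between -0.06 and 0.06 m and height (world z) of tray below 0.006 m and angle between tray's own z axis and vertical below 0.08 rad), for 0.2 s.
At the end, for the whole second after the job is handed in: Tubes 1 to 3 lie in the tray; tube 4 (and the fifth behind it) is still in the magazine; the tray stands flat and still on the bench, its back edge 3 to 14 cm in front of the chute lip, its centre within 6 cm sideways of the feeder's middle; the lever is back up (within 0.04 rad) (all of step 4 and x of tube_4 in the frame of feeder above -0.025 m and linear speed of each of tray, tube_1, tube_2, tube_3 below 0.03 m/s and value of joint lever below 0.04 rad); the robot touches nothing.
It fails at once if a fourth tube leaves the magazine (not (x of tube_4 in the frame of feeder above -0.025 m)).
It fails at once if the lever is pressed with more than 30 N (contact force between any of the fingers, the arm and lever above 30 N).
It fails at once if the robot touches a tube (contact force between any of the fingers, the arm and tube_1 above 0.5 N or contact force between any of the fingers, the arm and tube_2 above 0.5 N or contact force between any of the fingers, the arm and tube_3 above 0.5 N or contact force between any of the fingers, the arm and tube_4 above 0.5 N).
It fails at once if a bystander is pushed more than 3 cm (distance of any of objective_can, chamber_case, spare_eyepiece, lab_timer, scissors from where it was at the start of the episode above 0.03 m).
It also fails if it takes over 64 s, if anything falls off the work surface, if the arm or the gripper's body presses on something with over 40 N, if the wrist force passes 120 N, or if a joint passes its speed limit or range.

## Working session

There is one attempt and no reset: what is moved stays moved. The work goes in short steps, Python scripts to look and compute and a tool call to move; the robot and the scene stay as the last step left them, time stands still between calls to the robot, and variables do not carry over. Pictures are saved under pics/ and viewed, and the job is handed in when it is done.

Besides the shell and the picture viewer there is one more tool, called after "Call:" as a command line: name --argument value ..., lists and objects as JSON in quotes. arm_command: Moves the arm, as the interface text tells. Its arguments: {"type":"object","properties":{"steps":{"type":"array"}},"required":["steps"]}

```bash
ls; mkdir -p pics
cat > h.py <<'E'
import numpy as np,cv2
from station import robot,imaging,finder
def save(p,n): cv2.imwrite('pics/'+n+'.png',p['image'][:,:,::-1])
def q2R(q):
    from scipy.spatial.transform import Rotation as R
    return R.from_quat([q[1],q[2],q[3],q[0]]).as_matrix()
def proj(p,X):
    T=np.array(p['world_to_cam']);K=np.array(p['intrinsics'])
    c=T[:3,:3]@np.array(X)+T[:3,3];u=K@c;return u[:2]/u[2]
def ray(p,uv):
    T=np.array(p['world_to_cam']);K=np.array(p['intrinsics'])
    R=T[:3,:3];o=-R.T@T[:3,3];d=R.T@np.linalg.inv(K)@np.array([uv[0],uv[1],1.]);return o,d/np.linalg.norm(d)
def onz(p,uv,z):
    o,d=ray(p,uv);return o+d*(z-o[2])/d[2]
def tri(a,ua,b,ub):
    o1,d1=ray(a,ua);o2,d2=ray(b,ub)
    A=np.stack([d1,-d2],1);t=np.linalg.lstsq(A,o2-o1,rcond=None)[0]
    x1=o1+t[0]*d1;x2=o2+t[1]*d2;return (x1+x2)/2,np.linalg.norm(x1-x2)
E
python3 - <<'E'
from h import *
np.set_printoptions(precision=4,suppress=True)
print(robot.state())
for n in ['scene','side']:
    p=imaging.camera(n);save(p,n+'0')
    np.savez(n+'0.npz',**{k:p[k] for k in('image','intrinsics','world_to_cam')})
    print(n,p['intrinsics'],p['world_to_cam'])
    for k in ['feeder','lever_pad','tray','tray_handle','tube_1','objective_can','chamber_case','spare_eyepiece','lab_timer','scissors','chute_lip','lever']:
        try: r=finder.boxes_of(p,k)
        except Exception as e: print(k,e);continue
        print(k,[(np.round(x['rect']),round(x['conf'],2)) for x in r[:3]])
E
```

```text
pics
{'clock': 0.0, 'joint_positions': array([ 1.0502,  0.2594,  1.5361, -0.    ,  1.348 , -0.2028]), 'joint_vel': array([-0.0004, -0.0012, -0.0003, -0.0007, -0.0005,  0.0003]), 'tau': array([ -0.0023, -44.6039, -29.0566,  -0.0006,   0.0121,  -0.    ]), 'tool_pos': array([0.1716, 0.5221, 0.3031]), 'tool_rot': array([ 0.0004,  0.8101,  0.5863, -0.0009]), 'force': array([-0.354 ,  0.0156,  0.2917]), 'torque': array([0.0179, 0.0265, 0.0079]), 'finger_gap': 1.0023219931771883}
scene [[428.8803   0.     277.9091]
 [  0.     428.8803 208.8402]
 [  0.       0.       1.    ]] [[ 0.9099 -0.4145  0.0145 -0.4215]
 [-0.2824 -0.6448 -0.7103  0.3653]
 [ 0.3038  0.6422 -0.7038  0.8917]
 [ 0.      0.      0.      1.    ]]
feeder [(array([281., 170.,  80.,  64.]), 0.67)]
lever_pad [(array([277., 214.,  56.,  17.]), 0.86)]
tray [(array([248., 204.,  52.,  41.]), 0.8), (array([278., 172.,  84.,  59.]), 0.69)]
tray_handle [(array([246., 201.,  60.,  38.]), 0.9), (array([277., 171.,  86.,  62.]), 0.34)]
tube_1 [(array([277., 171.,  80.,  62.]), 0.61), (array([308., 315.,  43.,  19.]), 0.45), (array([185.
[... 800 characters left out ...]
9.,  17.,  34.]), 0.73), (array([244., 229.,  53.,  30.]), 0.66), (array([266., 212., 104.,  50.]), 0.17)]
tray_handle [(array([246., 229.,  56.,  28.]), 0.83)]
tube_1 [(array([238., 272.,  17.,  30.]), 0.37)]
objective_can [(array([238., 270.,  16.,  33.]), 0.82), (array([263., 221.,  67.,  29.]), 0.15)]
chamber_case [(array([240., 305.,  49.,  33.]), 0.69)]
spare_eyepiece [(array([276., 283.,  19.,  23.]), 0.78), (array([257., 201.,  24.,  14.]), 0.5)]
lab_timer [(array([257., 199.,  22.,  21.]), 0.59)]
scissors [(array([228., 194.,  26.,  15.]), 0.7)]
chute_lip [(array([261., 208., 109.,  51.]), 0.72)]
lever [(array([265., 225.,  68.,  25.]), 0.8), (array([264., 209., 104.,  54.]), 0.28)]
```

Run:
```python
from h import *
for n,(x0,y0,w,h) in {'scene':(170,130,220,165),'side':(210,180,200,150)}.items():
    im=np.load(n+'0.npz')['image'][:,:,::-1]
    cv2.imwrite('pics/%s_c.png'%n,cv2.resize(im[y0:y0+h,x0:x0+w],(800,600),interpolation=cv2.INTER_CUBIC))
```

```text
(no output)
```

View pics/scene0.png

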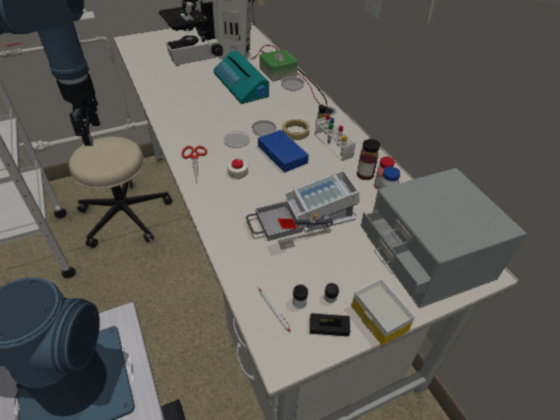

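View pics/side0.png

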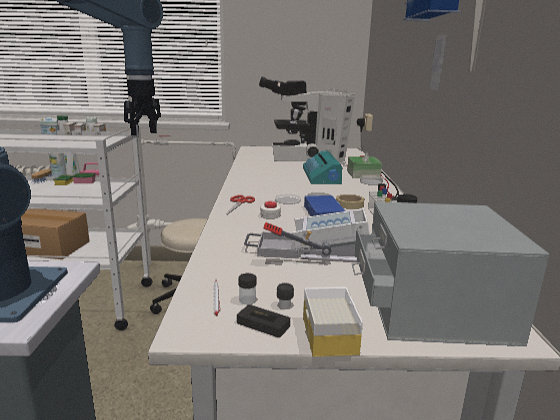

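```bash
sleep 1
```

```text
(no output)
```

View pics/scene_c.png

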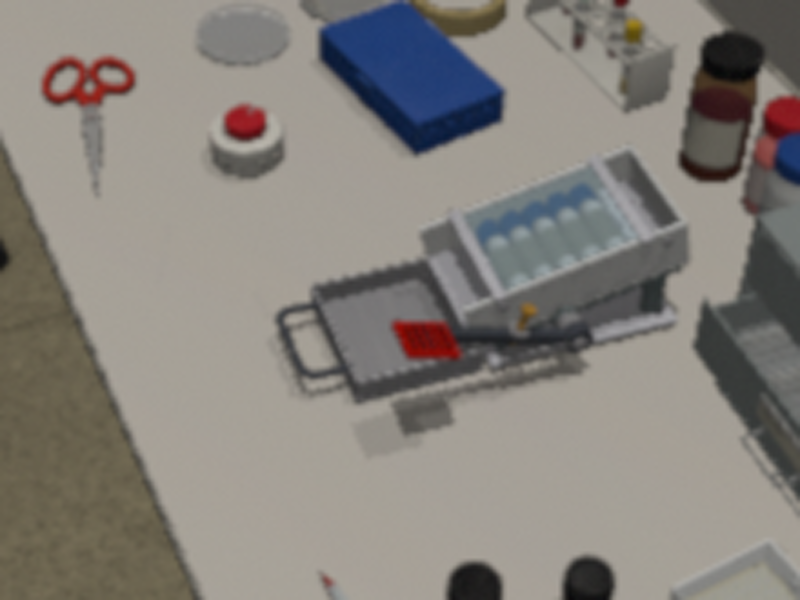

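View pics/side_c.png

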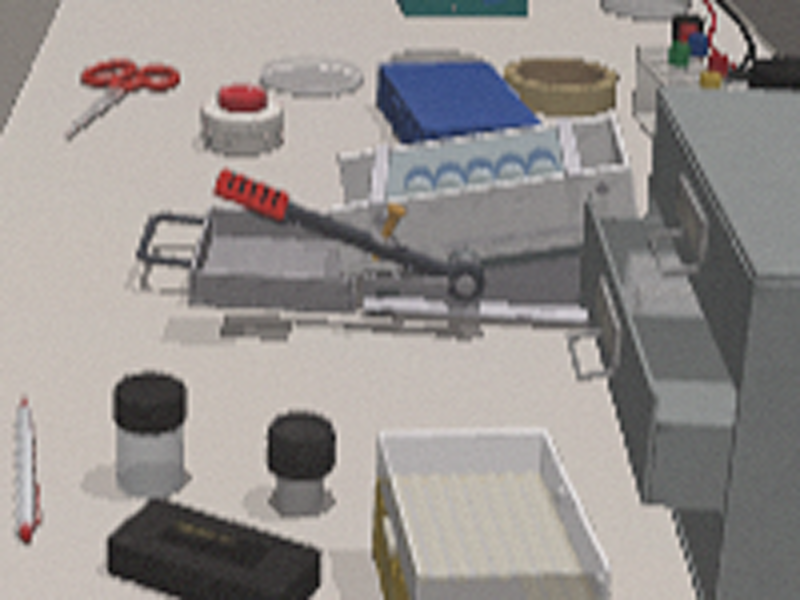

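```bash
cat > fit.py <<'E'
from h import *
from scipy.optimize import least_squares
S=dict(np.load('scene0.npz'));D=dict(np.load('side0.npz'))
s=lambda u,v:(170+u/3.6364,130+v/3.6364)
d=lambda u,v:(210+u/4,180+v/4)
print('pad',tri(S,s(428,341),D,d(252,192)))
print('axle',tri(S,s(580,336),D,d(466,280)))
for a,b in [((284,318),(162,218)),((301,382),(147,258))]: print('handle',tri(S,s(*a),D,d(*b)), onz(S,s(*a),.022),onz(D,d(*b),.022))
print('wall FL',tri(S,s(422,232),D,d(340,155)))
print('wall BR',tri(S,s(688,228),D,d(632,170)))
print('wall BL',tri(S,s(628,150),D,d(615,118)))
print('wall FR',tri(S,s(468,318),D,d(333,208)))
print('tray FL',tri(S,s(315,287),D,d(210,208)),onz(S,s(315,287),.024))
print('tray FR',tri(S,s(360,397),D,d(190,303)),onz(S,s(360,397),.0))
W=[((-.06,.0495,.065),s(422,232),d(340,155)),((.12,-.0495,.11),s(688,228),d(632,170)),((.12,.0495,.11),s(628,150),d(615,118)),((-.06,-.0495,.065),s(468,318),None)]
def X(p,q): 
    c,t=np.cos(p[2]),np.sin(p[2]);return np.array([p[0]+c*q[0]-t*q[1],p[1]+t*q[0]+c*q[1],q[2]])
def f(p):
    r=[]
    for q,a,b in W:
        r+=list(proj(S,X(p,q))-a)
        if b: r+=list(proj(D,X(p,q))-b)
    return r
o=least_squares(f,[.6,0,0]);print(o.x,np.round(o.fun,1))
p=o.x
for n,q in dict(lip=(-.06,0,.036),pad=(-.06,-.087,.092)).items(): print(n,X(p,q),proj(S,X(p,q)),proj(D,X(p,q)))
E
python3 fit.py
```

```text
pad (array([0.5637071 , 0.16048968, 0.09220592]), np.float64(0.0031720800735943436))
axle (array([0.69346025, 0.16334564, 0.03827206]), np.float64(0.0009101818580072951))
handle (array([0.50277694, 0.2863404 , 0.02317093]), np.float64(0.00551321986938071)) [0.50042404 0.2854598  0.022     ] [0.50469271 0.29334154 0.022     ]
handle (array([0.49426373, 0.2252517 , 0.01858198]), np.float64(0.011664105604682196)) [0.48745039 0.2184869  0.022     ] [0.4992302  0.22538795 0.022     ]
wall FL (array([0.61992485, 0.28649715, 0.07034797]), np.float64(0.005081723406315481))
wall BR (array([0.78829475, 0.1773511 , 0.10415341]), np.float64(0.004423204808308046))
wall BL (array([0.7960632 , 0.27669848, 0.10272866]), np.float64(0.006581483564083372))
wall FR (array([0.611407  , 0.18814361, 0.07128291]), np.float64(0.0063706065742856815))
tray FL (array([0.53561526, 0.30586285, 0.02435913]), np.float64(0.0018498403745790218)) [0.53480904 0.30553791 0.024     ]
tray FR (array([0.52808586, 0.20248331, 0.00234728]), np.float64(0.0012461719694909325)) [0.52953308 0.20478251 0.        ]
[ 0.67262291  0.23432515 -0.11090552] [-0.4  0.1 -1.5  2.   1.4 -0.7 -0.9 -1.   2.7 -1.5  0.1 -1.1 -1.2  0.3]
lip [0.61299154 0.24096585 0.036     ] [291.00497654 212.84571635] [291.66750976 237.92426937]
pad [0.60336252 0.15450035 0.092     ] [302.94382644 220.42728231] [289.44216813 229.72945083]
```

```bash
cat >> h.py <<'E'
def goal(pos,yaw,tip=False):
    """tool-down, tool x heading=yaw (world). returns row numbers in tool axes from the measured pose"""
    from scipy.spatial.transform import Rotation as R
    st=robot.state();Rc=q2R(st['tool_rot']);c,s=np.cos(yaw),np.sin(yaw)
    Rg=np.array([[c,s,0],[s,-c,0],[0,0,-1]])
    pos=np.array(pos,float)
    if tip: pos=pos+[0,0,.073]
    t=Rc.T@(pos-st['tool_pos'])*1000; r=np.degrees(R.from_matrix(Rc.T@Rg).as_rotvec())
    print('clk',round(st['clock'],2),'pos',np.round(st['tool_pos'],4),'F',np.round(st['force'],1),'gap',round(st['finger_gap'],2),'t',np.round(t,1),'r',np.round(r,1))
E
python3 - <<'E'
from h import *
p=imaging.camera('wrist');print(np.round(p['hand_eye'],4).tolist(),p['intrinsics'])
save(p,'w0')
goal([.50,.20,.33],-.1)
E
```

```text
[[1.0, 0.0, -0.0003, -0.0001], [0.0001, 0.9557, 0.2944, -0.0747], [0.0003, -0.2944, 0.9557, -0.0703], [0.0, 0.0, 0.0, 1.0]] [[307.29559182   0.         273.76400829]
 [  0.         307.29559182 215.17736757]
 [  0.           0.           1.        ]]
clk 1.35 pos [0.1719 0.5225 0.3039] F [-0.2 -0.6  1. ] gap 1.0 t [-203.8  412.5  -26.1] r [-0.  -0.  77.5]
```

View pics/w0.png

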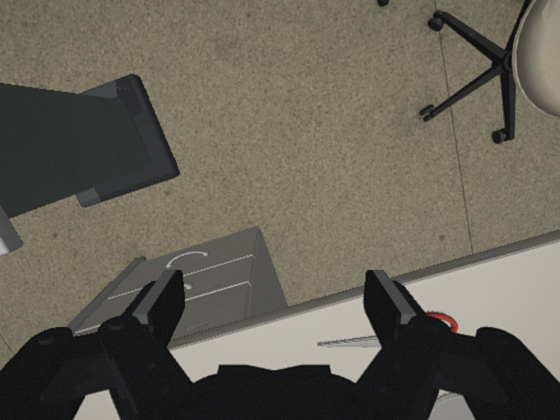

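Run:
```python
from h import *
goal([.56,.22,.33],-.1)
```

```text
clk 1.35 pos [0.1719 0.5225 0.3039] F [-0.2 -0.6  1. ] gap 1.0 t [-166.1  463.2  -26.1] r [-0.  -0.  77.5]
```

Call:
arm_command --steps '[{"grip": -1, "tx": -20, "ty": 40, "tz": -8, "rz": 8}, {"grip": -1, "tx": -40, "ty": 80, "tz": -16, "rz": 16}, {"grip": -1, "tx": -60, "ty": 120, "tz": -26, "rz": 24}, {"grip": -1, "tx": -80, "ty": 165, "tz": -26, "rz": 32}, {"grip": -1, "tx": -100, "ty": 210, "tz": -26, "rz": 40}, {"grip": -1, "tx": -120, "ty": 255, "tz": -26, "rz": 48}, {"grip": -1, "tx": -140, "ty": 300, "tz": -26, "rz": 56}, {"grip": -1, "tx": -150, "ty": 340, "tz": -26, "rz": 64}]'

```text
$.steps[0]: bad value
```

Run:
```python
from h import *
goal([.56,.22,.33],-.1)
```

```text
clk 1.35 pos [0.1719 0.5225 0.3039] F [-0.2 -0.6  1. ] gap 1.0 t [-166.1  463.2  -26.1] r [-0.  -0.  77.5]
```

Call:
arm_command --steps '[{"grip": -1, "tx": -20, "ty": 40, "tz": -8, "rx": 0, "ry": 0, "rz": 8}, {"grip": -1, "tx": -40, "ty": 80, "tz": -16, "rx": 0, "ry": 0, "rz": 16}, {"grip": -1, "tx": -60, "ty": 120, "tz": -26, "rx": 0, "ry": 0, "rz": 24}, {"grip": -1, "tx": -80, "ty": 165, "tz": -26, "rx": 0, "ry": 0, "rz": 32}, {"grip": -1, "tx": -100, "ty": 210, "tz": -26, "rx": 0, "ry": 0, "rz": 40}, {"grip": -1, "tx": -120, "ty": 255, "tz": -26, "rx": 0, "ry": 0, "rz": 48}, {"grip": -1, "tx": -140, "ty": 300, "tz": -26, "rx": 0, "ry": 0, "rz": 56}, {"grip": -1, "tx": -150, "ty": 340, "tz": -26, "rx": 0, "ry": 0, "rz": 64}]'

```text
clock: 2.15
tool_pos: [0.4493, 0.2715, 0.3302]
tool_rot: [0.0, 0.998, 0.064, 0.0]
force: [-0.1, 1.0, 0.6]
finger_gap: -0.0
```

Run:
```python
from h import *
goal([.56,.22,.33],-.1)
```

```text
clk 2.15 pos [0.4493 0.2715 0.3302] F [-0.1  1.   0.6] gap -0.0 t [103.2  65.3   0.3] r [ 0.  -0.  13.1]
```

Call:
arm_command --steps '[{"grip": -1, "tx": 25, "ty": 16, "tz": 0, "rx": 0, "ry": 0, "rz": 4}, {"grip": -1, "tx": 55, "ty": 32, "tz": 0, "rx": 0, "ry": 0, "rz": 8}, {"grip": -1, "tx": 85, "ty": 50, "tz": 0, "rx": 0, "ry": 0, "rz": 13}, {"grip": -1, "tx": 100, "ty": 62, "tz": 0, "rx": 0, "ry": 0, "rz": 13}, {"grip": -1, "tx": 103, "ty": 65, "tz": 0, "rx": 0, "ry": 0, "rz": 13}, {"grip": -1, "tx": 103, "ty": 65, "tz": 0, "rx": 0, "ry": 0, "rz": 13}, {"grip": -1, "tx": 103, "ty": 65, "tz": 0, "rx": 0, "ry": 0, "rz": 13}, {"grip": -1, "tx": 103, "ty": 65, "tz": 0, "rx": 0, "ry": 0, "rz": 13}]'

```text
clock: 2.95
tool_pos: [0.5576, 0.2242, 0.3303]
tool_rot: [-0.0, 0.999, -0.044, -0.0]
force: [0.1, 0.1, -0.2]
finger_gap: -0.001
```

```bash
cat >> h.py <<'E'
def wrist(name):
    st=robot.state();p=imaging.camera('wrist');save(p,name)
    T=np.eye(4);T[:3,:3]=q2R(st['tool_rot']);T[:3,3]=st['tool_pos']
    q=dict(image=p['image'],intrinsics=np.array(p['intrinsics']),world_to_cam=np.linalg.inv(T@np.array(p['hand_eye'])))
    np.savez(name+'.npz',**q);return p,q
E
python3 - <<'E'
from h import *
goal([.56,.22,.33],-.1)
p,q=wrist('w1')
for k in ['lever_pad','tray_handle','tray','feeder']:
    print(k,[(np.round(x['rect']),round(x['conf'],2)) for x in finder.boxes_of(p,k)[:3]])
E
```

```text
clk 2.95 pos [0.5576 0.2242 0.3303] F [ 0.1  0.1 -0.2] gap -0.0 t [2.8 4.  0.3] r [-0.   0.   0.6]
lever_pad [(array([264., 220., 134.,  45.]), 0.84)]
tray_handle [(array([217., 109., 120.,  98.]), 0.92)]
tray [(array([212., 111., 125.,  96.]), 0.66)]
feeder [(array([263., 113., 269., 153.]), 0.83)]
```

View pics/w1.png

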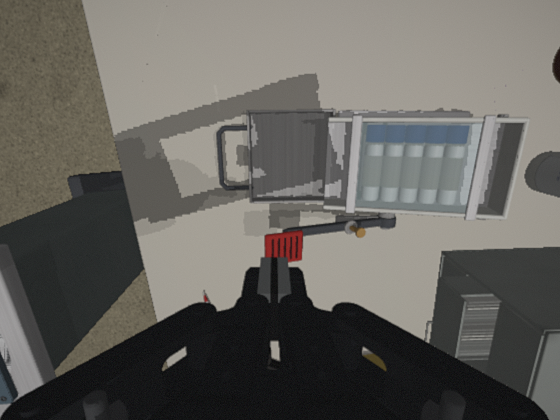

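```bash
cat > fit2.py <<'E'
from h import *
np.set_printoptions(precision=4,suppress=True)
Q=dict(np.load('w1.npz'));S=dict(np.load('scene0.npz'));D=dict(np.load('side0.npz'))
s=lambda u,v:(170+u/3.6364,130+v/3.6364)
d=lambda u,v:(210+u/4,180+v/4)
print('pad',onz(Q,(284,247),.092),tri(Q,(284,247),D,d(252,192)),tri(Q,(284,247),S,s(428,341)))
for c in [(264,234),(301,232),(302,259),(267,263)]: print(' pc',onz(Q,c,.092))
print('handle',onz(Q,(221,133),.022),onz(Q,(222,184),.022),onz(Q,(221,159),.022))
print('tray FL',onz(Q,(249,111),.024),'FR',onz(Q,(250,200),.024),'BL',onz(Q,(329,110),.024))
print('wall BL',onz(Q,(527,119),.11),'BR',onz(Q,(508,218),.11),'FR',onz(Q,(325,207),.065),'FL',onz(Q,(329,118),.065))
E
python3 fit2.py
python3 - <<'E'
import cv2
im=cv2.imread('pics/w1.png')[90:280,200:440]
cv2.imwrite('pics/w1c.png',cv2.resize(im,(758,600),interpolation=cv2.INTER_CUBIC))
E
```

```text
pad [0.564  0.1671 0.092 ] (array([0.5645, 0.1666, 0.0908]), np.float64(0.0009981534813780855)) (array([0.5643, 0.1645, 0.0862]), np.float64(0.0006573565624215653))
 pc [0.5439 0.184  0.092 ]
 pc [0.5835 0.1828 0.092 ]
 pc [0.5826 0.1512 0.092 ]
 pc [0.5438 0.1498 0.092 ]
handle [0.5007 0.2902 0.022 ] [0.4934 0.229  0.022 ] [0.4965 0.2598 0.022 ]
tray FL [0.5369 0.3119 0.024 ] FR [0.5262 0.2059 0.024 ] BL [0.6294 0.3047 0.024 ]
wall BL [0.7923 0.2798 0.11  ] BR [0.7879 0.1861 0.11  ] FR [0.6141 0.2003 0.065 ] FL [0.6221 0.2962 0.065 ]
```

View pics/w1c.png

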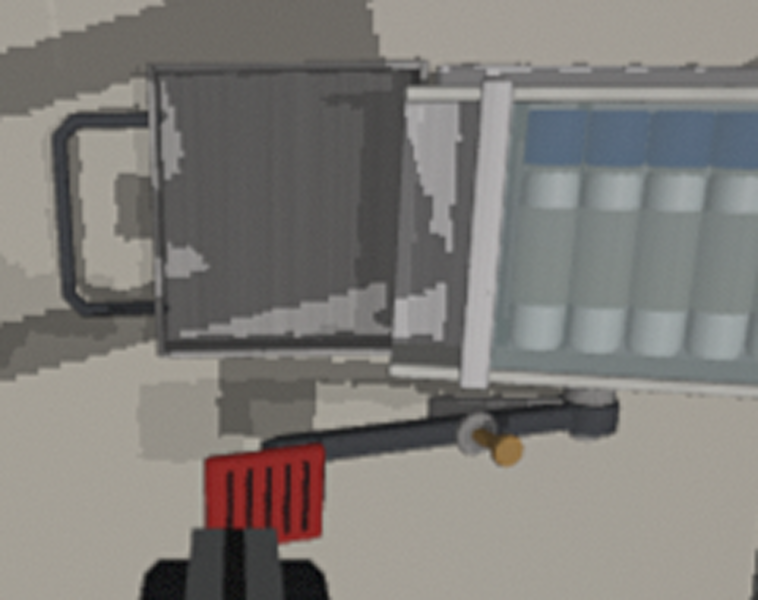

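Run:
```python
from h import *
goal([.566,.165,.112],-.095,tip=True)
```

```text
clk 3.2 pos [0.5584 0.2238 0.3302] F [0.  0.3 0.1] gap -0.0 t [ 12.8  57.9 145.2] r [-0.  -0.   0.3]
```

Call:
arm_command --steps '[{"grip": -1, "tx": 4, "ty": 20, "tz": 25, "rx": 0, "ry": 0, "rz": 0}, {"grip": -1, "tx": 9, "ty": 40, "tz": 55, "rx": 0, "ry": 0, "rz": 0}, {"grip": -1, "tx": 13, "ty": 58, "tz": 90, "rx": 0, "ry": 0, "rz": 0}, {"grip": -1, "tx": 13, "ty": 58, "tz": 120, "rx": 0, "ry": 0, "rz": 0}, {"grip": -1, "tx": 13, "ty": 58, "tz": 138, "rx": 0, "ry": 0, "rz": 0}, {"grip": -1, "tx": 13, "ty": 58, "tz": 144, "rx": 0, "ry": 0, "rz": 0}, {"grip": -1, "tx": 13, "ty": 58, "tz": 145, "rx": 0, "ry": 0, "rz": 0}, {"grip": -1, "tx": 13, "ty": 58, "tz": 145, "rx": 0, "ry": 0, "rz": 0}]'

```text
clock: 4.0
tool_pos: [0.5671, 0.1646, 0.1859]
tool_rot: [-0.0, 0.999, -0.045, 0.001]
force: [-0.6, -0.3, -0.1]
finger_gap: 0.002
```

```bash
cat > look.py <<'E'
import sys
from h import *
n=sys.argv[1]
goal([.566,.165,.112],-.095,tip=True)
ims=[]
for c,(x0,y0,w,h) in {'scene':(210,140,160,120),'side':(220,180,160,120)}.items():
    im=imaging.camera(c)['image'][:,:,::-1]
    ims.append(cv2.resize(im[y0:y0+h,x0:x0+w],(400,300) if len(sys.argv)<3 else (400,300),interpolation=cv2.INTER_CUBIC))
cv2.imwrite('pics/%s.png'%n,cv2.resize(np.hstack(ims),(800,300)))
E
python3 look.py a1
```

```text
clk 4.0 pos [0.5671 0.1646 0.1859] F [-0.6 -0.3 -0.1] gap 0.0 t [-1.1 -0.3  0.9] r [-0.  -0.1  0.3]
```

View pics/a1.png

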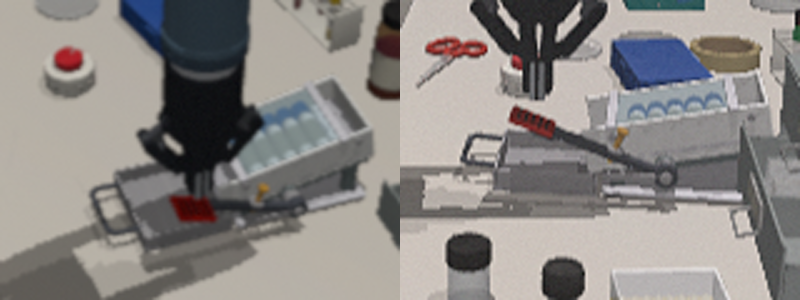

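Call:
arm_command --steps '[{"grip": -1, "tx": 0, "ty": 0, "tz": 6, "rx": 0, "ry": 0, "rz": 0}, {"grip": -1, "tx": 0, "ty": 0, "tz": 12, "rx": 0, "ry": 0, "rz": 0}, {"grip": -1, "tx": 0, "ty": 0, "tz": 16, "rx": 0, "ry": 0, "rz": 0}, {"grip": -1, "tx": -1, "ty": 0, "tz": 19, "rx": 0, "ry": 0, "rz": 0}, {"grip": -1, "tx": -2, "ty": 0, "tz": 22, "rx": 0, "ry": 0, "rz": 0}, {"grip": -1, "tx": -3, "ty": 0, "tz": 25, "rx": 0, "ry": 0, "rz": 0}, {"grip": -1, "tx": -4, "ty": 0, "tz": 28, "rx": 0, "ry": 0, "rz": 0}, {"grip": -1, "tx": -5, "ty": 0, "tz": 30, "rx": 0, "ry": 0, "rz": 0}]'

```text
clock: 4.9
tool_pos: [0.5616, 0.1648, 0.1547]
tool_rot: [-0.0, 0.999, -0.045, 0.0]
force: [0.5, 0.1, -0.0]
finger_gap: 0.001
```

```bash
python3 look.py a2
```

```text
clk 4.9 pos [0.5616 0.1648 0.1547] F [ 0.5  0.1 -0. ] gap 0.0 t [  4.4  -0.6 -30.3] r [-0.  -0.   0.2]
```

View pics/a2.png

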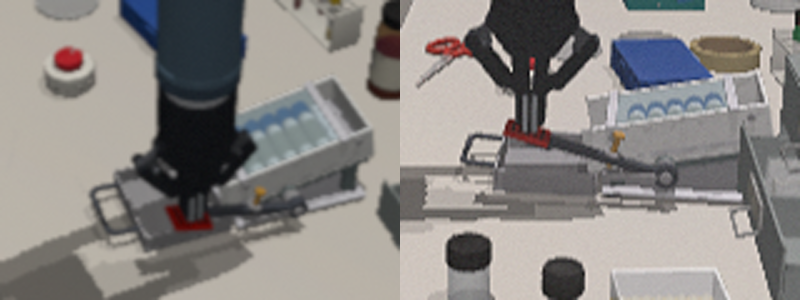

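Call:
arm_command --steps '[{"grip": -1, "tx": 0, "ty": 0, "tz": 1, "rx": 0, "ry": 0, "rz": 0}, {"grip": -1, "tx": -1, "ty": 0, "tz": 2, "rx": 0, "ry": 0, "rz": 0}, {"grip": -1, "tx": -1, "ty": 0, "tz": 3, "rx": 0, "ry": 0, "rz": 0}, {"grip": -1, "tx": -1, "ty": 0, "tz": 4, "rx": 0, "ry": 0, "rz": 0}, {"grip": -1, "tx": -2, "ty": 0, "tz": 5, "rx": 0, "ry": 0, "rz": 0}, {"grip": -1, "tx": -2, "ty": 0, "tz": 6, "rx": 0, "ry": 0, "rz": 0}, {"grip": -1, "tx": -2, "ty": 0, "tz": 6, "rx": 0, "ry": 0, "rz": 0}, {"grip": -1, "tx": -2, "ty": 0, "tz": 6, "rx": 0, "ry": 0, "rz": 0}]'

```text
clock: 5.8
tool_pos: [0.5595, 0.165, 0.1489]
tool_rot: [0.0, 0.999, -0.045, -0.0]
force: [0.4, 0.4, 0.8]
finger_gap: 0.002
```

Call:
arm_command --steps '[{"grip": -1, "tx": 0, "ty": 0, "tz": 1, "rx": 0, "ry": 0, "rz": 0}, {"grip": -1, "tx": -1, "ty": 0, "tz": 3, "rx": 0, "ry": 0, "rz": 0}, {"grip": -1, "tx": -1, "ty": 0, "tz": 5, "rx": 0, "ry": 0, "rz": 0}, {"grip": -1, "tx": -1, "ty": 0, "tz": 7, "rx": 0, "ry": 0, "rz": 0}, {"grip": -1, "tx": -2, "ty": 0, "tz": 8, "rx": 0, "ry": 0, "rz": 0}, {"grip": -1, "tx": -2, "ty": 0, "tz": 8, "rx": 0, "ry": 0, "rz": 0}, {"grip": -1, "tx": -2, "ty": 0, "tz": 8, "rx": 0, "ry": 0, "rz": 0}, {"grip": -1, "tx": -2, "ty": 0, "tz": 8, "rx": 0, "ry": 0, "rz": 0}]'

```text
clock: 6.6
tool_pos: [0.5577, 0.1652, 0.1411]
tool_rot: [-0.0, 0.999, -0.045, 0.0]
force: [0.3, 0.4, 4.4]
finger_gap: 0.002
```

Call:
arm_command --steps '[{"grip": -1, "tx": 0, "ty": 0, "tz": 2, "rx": 0, "ry": 0, "rz": 0}, {"grip": -1, "tx": 0, "ty": 0, "tz": 4, "rx": 0, "ry": 0, "rz": 0}, {"grip": -1, "tx": -1, "ty": 0, "tz": 6, "rx": 0, "ry": 0, "rz": 0}, {"grip": -1, "tx": -1, "ty": 0, "tz": 8, "rx": 0, "ry": 0, "rz": 0}, {"grip": -1, "tx": -1, "ty": 0, "tz": 9, "rx": 0, "ry": 0, "rz": 0}, {"grip": -1, "tx": -1, "ty": 0, "tz": 10, "rx": 0, "ry": 0, "rz": 0}, {"grip": -1, "tx": -1, "ty": 0, "tz": 10, "rx": 0, "ry": 0, "rz": 0}, {"grip": -1, "tx": -1, "ty": 0, "tz": 10, "rx": 0, "ry": 0, "rz": 0}]'

```text
clock: 7.4
tool_pos: [0.556, 0.1654, 0.1308]
tool_rot: [0.0, 0.999, -0.045, -0.001]
force: [-3.0, 0.1, 4.9]
finger_gap: -0.001
```

Call:
arm_command --steps '[{"grip": -1, "tx": 0, "ty": 0, "tz": 1, "rx": 0, "ry": 0, "rz": 0}, {"grip": -1, "tx": 0, "ty": 0, "tz": 1, "rx": 0, "ry": 0, "rz": 0}, {"grip": -1, "tx": 0, "ty": 0, "tz": 2, "rx": 0, "ry": 0, "rz": 0}, {"grip": -1, "tx": 0, "ty": 0, "tz": 2, "rx": 0, "ry": 0, "rz": 0}, {"grip": -1, "tx": 0, "ty": 0, "tz": 3, "rx": 0, "ry": 0, "rz": 0}, {"grip": -1, "tx": 0, "ty": 0, "tz": 3, "rx": 0, "ry": 0, "rz": 0}, {"grip": -1, "tx": 0, "ty": 0, "tz": 3, "rx": 0, "ry": 0, "rz": 0}, {"grip": -1, "tx": 0, "ty": 0, "tz": 3, "rx": 0, "ry": 0, "rz": 0}]'

```text
clock: 8.2
tool_pos: [0.5556, 0.1654, 0.1278]
tool_rot: [0.0, 0.999, -0.045, -0.001]
force: [-3.2, 1.2, 5.5]
finger_gap: 0.001
```

Call:
arm_command --steps '[{"grip": -1, "tx": 0, "ty": 0, "tz": 1, "rx": 0, "ry": 0, "rz": 0}, {"grip": -1, "tx": 0, "ty": 0, "tz": 1, "rx": 0, "ry": 0, "rz": 0}, {"grip": -1, "tx": 0, "ty": 0, "tz": 2, "rx": 0, "ry": 0, "rz": 0}, {"grip": -1, "tx": 0, "ty": 0, "tz": 2, "rx": 0, "ry": 0, "rz": 0}, {"grip": -1, "tx": 0, "ty": 0, "tz": 3, "rx": 0, "ry": 0, "rz": 0}, {"grip": -1, "tx": 0, "ty": 0, "tz": 3, "rx": 0, "ry": 0, "rz": 0}, {"grip": -1, "tx": 0, "ty": 0, "tz": 3, "rx": 0, "ry": 0, "rz": 0}, {"grip": -1, "tx": 0, "ty": 0, "tz": 3, "rx": 0, "ry": 0, "rz": 0}]'

```text
clock: 9.0
tool_pos: [0.5555, 0.1654, 0.1247]
tool_rot: [0.0, 0.999, -0.045, -0.001]
force: [-2.9, 0.6, 6.3]
finger_gap: 0.005
```

```bash
python3 look.py a3
```

```text
clk 9.0 pos [0.5555 0.1654 0.1247] F [-2.9  0.6  6.3] gap 0.01 t [ 10.3  -0.5 -60.3] r [0.  0.1 0.2]
```

View pics/a3.png

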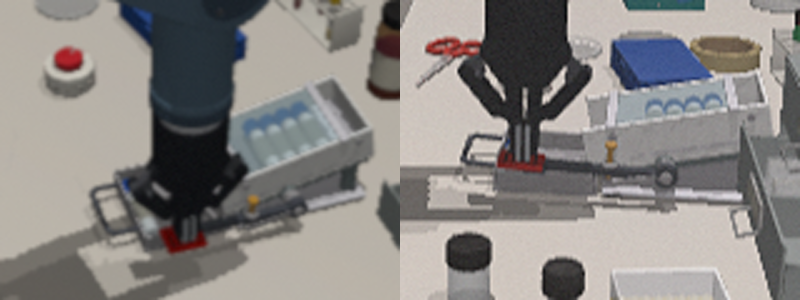

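Call:
arm_command --steps '[{"grip": -1, "tx": 0, "ty": 0, "tz": 0.5, "rx": 0, "ry": 0, "rz": 0}, {"grip": -1, "tx": 0, "ty": 0, "tz": 1, "rx": 0, "ry": 0, "rz": 0}, {"grip": -1, "tx": 0, "ty": 0, "tz": 1.5, "rx": 0, "ry": 0, "rz": 0}, {"grip": -1, "tx": 0, "ty": 0, "tz": 2, "rx": 0, "ry": 0, "rz": 0}, {"grip": -1, "tx": 0, "ty": 0, "tz": 2, "rx": 0, "ry": 0, "rz": 0}, {"grip": -1, "tx": 0, "ty": 0, "tz": 2, "rx": 0, "ry": 0, "rz": 0}, {"grip": -1, "tx": 0, "ty": 0, "tz": 2, "rx": 0, "ry": 0, "rz": 0}, {"grip": -1, "tx": 0, "ty": 0, "tz": 2, "rx": 0, "ry": 0, "rz": 0}]'

```text
clock: 9.9
tool_pos: [0.5553, 0.1654, 0.1229]
tool_rot: [0.0, 0.999, -0.045, -0.001]
force: [-3.9, 1.3, 7.8]
finger_gap: 0.001
```

Call:
arm_command --steps '[{"grip": -1, "tx": 1, "ty": 0, "tz": -6, "rx": 0, "ry": 0, "rz": 0}, {"grip": -1, "tx": 2, "ty": 0, "tz": -14, "rx": 0, "ry": 0, "rz": 0}, {"grip": -1, "tx": 4, "ty": 0, "tz": -24, "rx": 0, "ry": 0, "rz": 0}, {"grip": -1, "tx": 6, "ty": 0, "tz": -36, "rx": 0, "ry": 0, "rz": 0}, {"grip": -1, "tx": 8, "ty": 0, "tz": -48, "rx": 0, "ry": 0, "rz": 0}, {"grip": -1, "tx": 10, "ty": 0, "tz": -58, "rx": 0, "ry": 0, "rz": 0}, {"grip": -1, "tx": 10, "ty": 0, "tz": -62, "rx": 0, "ry": 0, "rz": 0}, {"grip": -1, "tx": 10, "ty": 0, "tz": -62, "rx": 0, "ry": 0, "rz": 0}]'

```text
clock: 10.7
tool_pos: [0.5668, 0.1644, 0.1856]
tool_rot: [-0.0, 0.999, -0.045, 0.001]
force: [-0.3, 0.2, -0.5]
finger_gap: 0.0
```

```bash
python3 look.py a4
python3 - <<'E'
from h import *
wrist('w2')
E
```

```text
clk 10.7 pos [0.5668 0.1644 0.1856] F [-0.3  0.2 -0.5] gap 0.0 t [-0.8 -0.6  0.6] r [-0.  -0.1  0.2]
```

View pics/a4.png

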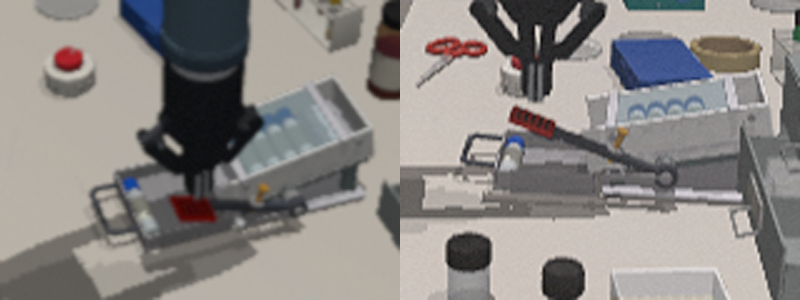

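View pics/w2.png

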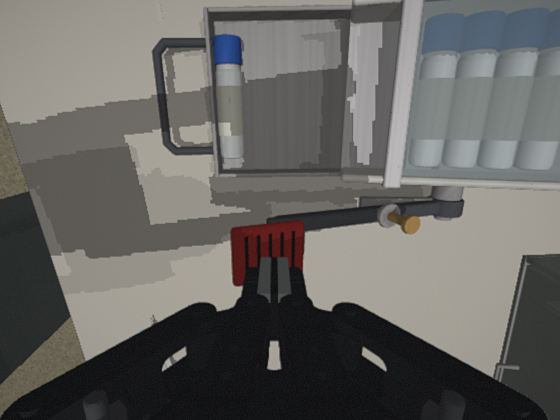

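Call:
arm_command --steps '[{"grip": -1, "tx": 0, "ty": 0, "tz": 7, "rx": 0, "ry": 0, "rz": 0}, {"grip": -1, "tx": 0, "ty": 0, "tz": 15, "rx": 0, "ry": 0, "rz": 0}, {"grip": -1, "tx": -2, "ty": 0, "tz": 21, "rx": 0, "ry": 0, "rz": 0}, {"grip": -1, "tx": -4, "ty": 0, "tz": 27, "rx": 0, "ry": 0, "rz": 0}, {"grip": -1, "tx": -6, "ty": 0, "tz": 33, "rx": 0, "ry": 0, "rz": 0}, {"grip": -1, "tx": -8, "ty": 0, "tz": 39, "rx": 0, "ry": 0, "rz": 0}, {"grip": -1, "tx": -9, "ty": 0, "tz": 45, "rx": 0, "ry": 0, "rz": 0}, {"grip": -1, "tx": -10, "ty": 0, "tz": 50, "rx": 0, "ry": 0, "rz": 0}]'

```text
clock: 11.65
tool_pos: [0.5561, 0.1653, 0.1347]
tool_rot: [0.0, 0.999, -0.045, -0.0]
force: [-2.3, -1.1, 5.3]
finger_gap: -0.001
```

Call:
arm_command --steps '[{"grip": -1, "tx": 0, "ty": 0, "tz": 3, "rx": 0, "ry": 0, "rz": 0}, {"grip": -1, "tx": 0, "ty": 0, "tz": 6, "rx": 0, "ry": 0, "rz": 0}, {"grip": -1, "tx": 0, "ty": 0, "tz": 8, "rx": 0, "ry": 0, "rz": 0}, {"grip": -1, "tx": 0, "ty": 0, "tz": 10, "rx": 0, "ry": 0, "rz": 0}, {"grip": -1, "tx": 0, "ty": 0, "tz": 11, "rx": 0, "ry": 0, "rz": 0}, {"grip": -1, "tx": 0, "ty": 0, "tz": 12, "rx": 0, "ry": 0, "rz": 0}, {"grip": -1, "tx": 0, "ty": 0, "tz": 12.5, "rx": 0, "ry": 0, "rz": 0}, {"grip": -1, "tx": 0, "ty": 0, "tz": 12.5, "rx": 0, "ry": 0, "rz": 0}]'

```text
clock: 12.45
tool_pos: [0.5555, 0.1655, 0.1226]
tool_rot: [0.0, 0.999, -0.045, -0.001]
force: [-4.5, -0.3, 7.7]
finger_gap: 0.0
```

Call:
arm_command --steps '[{"grip": -1, "tx": 0, "ty": 0, "tz": 0, "rx": 0, "ry": 0, "rz": 0}, {"grip": -1, "tx": 0, "ty": 0, "tz": 0, "rx": 0, "ry": 0, "rz": 0}, {"grip": -1, "tx": 0, "ty": 0, "tz": 0, "rx": 0, "ry": 0, "rz": 0}, {"grip": -1, "tx": 0, "ty": 0, "tz": 0, "rx": 0, "ry": 0, "rz": 0}, {"grip": -1, "tx": 0, "ty": 0, "tz": 0, "rx": 0, "ry": 0, "rz": 0}, {"grip": -1, "tx": 0, "ty": 0, "tz": 0, "rx": 0, "ry": 0, "rz": 0}, {"grip": -1, "tx": 0, "ty": 0, "tz": 0, "rx": 0, "ry": 0, "rz": 0}, {"grip": -1, "tx": 0, "ty": 0, "tz": 0, "rx": 0, "ry": 0, "rz": 0}]'

```text
clock: 13.25
tool_pos: [0.5555, 0.1654, 0.1226]
tool_rot: [0.0, 0.999, -0.045, -0.001]
force: [-4.8, -0.2, 8.5]
finger_gap: 0.005
```

```bash
python3 look.py a5
```

```text
clk 13.25 pos [0.5555 0.1654 0.1226] F [-4.8 -0.2  8.5] gap 0.0 t [ 10.4  -0.5 -62.4] r [0.  0.1 0.2]
```

View pics/a5.png

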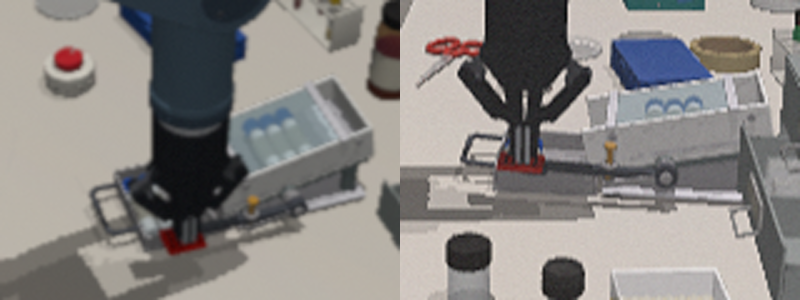

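Three tubes remain in the lane, so tube 2 is out. Lift off again.

Call:
arm_command --steps '[{"grip": -1, "tx": 1, "ty": 0, "tz": -6, "rx": 0, "ry": 0, "rz": 0}, {"grip": -1, "tx": 2, "ty": 0, "tz": -14, "rx": 0, "ry": 0, "rz": 0}, {"grip": -1, "tx": 4, "ty": 0, "tz": -24, "rx": 0, "ry": 0, "rz": 0}, {"grip": -1, "tx": 6, "ty": 0, "tz": -36, "rx": 0, "ry": 0, "rz": 0}, {"grip": -1, "tx": 8, "ty": 0, "tz": -48, "rx": 0, "ry": 0, "rz": 0}, {"grip": -1, "tx": 10, "ty": 0, "tz": -58, "rx": 0, "ry": 0, "rz": 0}, {"grip": -1, "tx": 10, "ty": 0, "tz": -62, "rx": 0, "ry": 0, "rz": 0}, {"grip": -1, "tx": 10, "ty": 0, "tz": -62, "rx": 0, "ry": 0, "rz": 0}]'

```text
clock: 14.15
tool_pos: [0.5668, 0.1644, 0.1851]
tool_rot: [-0.0, 0.999, -0.045, 0.001]
force: [-0.6, 0.6, -0.5]
finger_gap: 0.001
```

Call:
arm_command --steps '[{"grip": -1, "tx": 0, "ty": 0, "tz": 0, "rx": 0, "ry": 0, "rz": 0}, {"grip": -1, "tx": 0, "ty": 0, "tz": 0, "rx": 0, "ry": 0, "rz": 0}, {"grip": -1, "tx": 0, "ty": 0, "tz": 0, "rx": 0, "ry": 0, "rz": 0}, {"grip": -1, "tx": 0, "ty": 0, "tz": 0, "rx": 0, "ry": 0, "rz": 0}, {"grip": -1, "tx": 0, "ty": 0, "tz": 0, "rx": 0, "ry": 0, "rz": 0}, {"grip": -1, "tx": 0, "ty": 0, "tz": 0, "rx": 0, "ry": 0, "rz": 0}, {"grip": -1, "tx": 0, "ty": 0, "tz": 0, "rx": 0, "ry": 0, "rz": 0}, {"grip": -1, "tx": 0, "ty": 0, "tz": 0, "rx": 0, "ry": 0, "rz": 0}]'

```text
clock: 14.95
tool_pos: [0.5665, 0.1644, 0.1844]
tool_rot: [0.0, 0.999, -0.045, 0.0]
force: [-0.2, -1.6, 0.4]
finger_gap: 0.0
```

```bash
python3 look.py a6; python3 -c "
from h import *
wrist('w3')"
```

```text
clk 14.95 pos [0.5665 0.1644 0.1844] F [-0.2 -1.6  0.4] gap 0.0 t [-0.6 -0.6 -0.6] r [-0.  -0.   0.2]
```

View pics/w3.png

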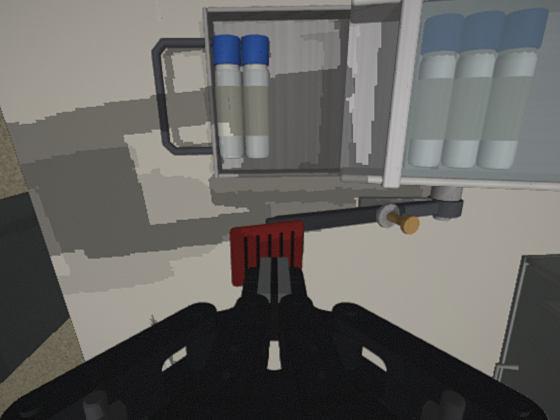

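Two tubes in the tray, three queued and closed up, the lever up. Third press.

Call:
arm_command --steps '[{"grip": -1, "tx": 0, "ty": 0, "tz": 7, "rx": 0, "ry": 0, "rz": 0}, {"grip": -1, "tx": 0, "ty": 0, "tz": 15, "rx": 0, "ry": 0, "rz": 0}, {"grip": -1, "tx": -2, "ty": 0, "tz": 21, "rx": 0, "ry": 0, "rz": 0}, {"grip": -1, "tx": -4, "ty": 0, "tz": 27, "rx": 0, "ry": 0, "rz": 0}, {"grip": -1, "tx": -6, "ty": 0, "tz": 33, "rx": 0, "ry": 0, "rz": 0}, {"grip": -1, "tx": -8, "ty": 0, "tz": 39, "rx": 0, "ry": 0, "rz": 0}, {"grip": -1, "tx": -9, "ty": 0, "tz": 45, "rx": 0, "ry": 0, "rz": 0}, {"grip": -1, "tx": -10, "ty": 0, "tz": 50, "rx": 0, "ry": 0, "rz": 0}]'

```text
clock: 15.9
tool_pos: [0.5563, 0.1653, 0.1343]
tool_rot: [0.0, 0.999, -0.045, -0.0]
force: [-1.8, -0.3, 5.5]
finger_gap: -0.004
```

Call:
arm_command --steps '[{"grip": -1, "tx": 0, "ty": 0, "tz": 3, "rx": 0, "ry": 0, "rz": 0}, {"grip": -1, "tx": 0, "ty": 0, "tz": 6, "rx": 0, "ry": 0, "rz": 0}, {"grip": -1, "tx": 0, "ty": 0, "tz": 8, "rx": 0, "ry": 0, "rz": 0}, {"grip": -1, "tx": 0, "ty": 0, "tz": 10, "rx": 0, "ry": 0, "rz": 0}, {"grip": -1, "tx": 0, "ty": 0, "tz": 11, "rx": 0, "ry": 0, "rz": 0}, {"grip": -1, "tx": 0, "ty": 0, "tz": 12, "rx": 0, "ry": 0, "rz": 0}, {"grip": -1, "tx": 0, "ty": 0, "tz": 12, "rx": 0, "ry": 0, "rz": 0}, {"grip": -1, "tx": 0, "ty": 0, "tz": 12, "rx": 0, "ry": 0, "rz": 0}]'

```text
clock: 16.7
tool_pos: [0.5554, 0.1654, 0.1226]
tool_rot: [0.0, 0.999, -0.045, -0.001]
force: [-5.0, -0.5, 8.2]
finger_gap: 0.005
```

Call:
arm_command --steps '[{"grip": -1, "tx": 0, "ty": 0, "tz": 0, "rx": 0, "ry": 0, "rz": 0}, {"grip": -1, "tx": 0, "ty": 0, "tz": 0, "rx": 0, "ry": 0, "rz": 0}, {"grip": -1, "tx": 0, "ty": 0, "tz": 0, "rx": 0, "ry": 0, "rz": 0}, {"grip": -1, "tx": 0, "ty": 0, "tz": 0, "rx": 0, "ry": 0, "rz": 0}, {"grip": -1, "tx": 0, "ty": 0, "tz": 0, "rx": 0, "ry": 0, "rz": 0}, {"grip": -1, "tx": 0, "ty": 0, "tz": 0, "rx": 0, "ry": 0, "rz": 0}, {"grip": -1, "tx": 0, "ty": 0, "tz": 0, "rx": 0, "ry": 0, "rz": 0}, {"grip": -1, "tx": 0, "ty": 0, "tz": 0, "rx": 0, "ry": 0, "rz": 0}]'

```text
clock: 17.5
tool_pos: [0.5554, 0.1654, 0.1226]
tool_rot: [0.0, 0.999, -0.045, -0.001]
force: [-5.5, -1.0, 8.2]
finger_gap: -0.0
```

```bash
python3 look.py a7
```

```text
clk 17.5 pos [0.5554 0.1654 0.1226] F [-5.5 -1.   8.2] gap -0.0 t [ 10.4  -0.5 -62.4] r [0.  0.1 0.2]
```

View pics/a7.png

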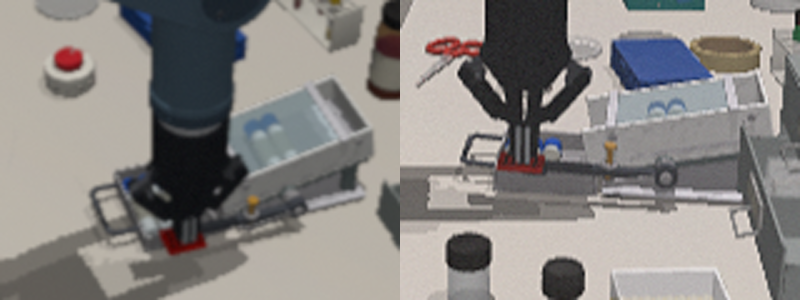

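Call:
arm_command --steps '[{"grip": -1, "tx": 1, "ty": 0, "tz": -6, "rx": 0, "ry": 0, "rz": 0}, {"grip": -1, "tx": 2, "ty": 0, "tz": -14, "rx": 0, "ry": 0, "rz": 0}, {"grip": -1, "tx": 4, "ty": 0, "tz": -24, "rx": 0, "ry": 0, "rz": 0}, {"grip": -1, "tx": 6, "ty": 0, "tz": -36, "rx": 0, "ry": 0, "rz": 0}, {"grip": -1, "tx": 8, "ty": 0, "tz": -48, "rx": 0, "ry": 0, "rz": 0}, {"grip": -1, "tx": 10, "ty": 0, "tz": -65, "rx": 0, "ry": 0, "rz": 0}, {"grip": -1, "tx": 10, "ty": 0, "tz": -85, "rx": 0, "ry": 0, "rz": 0}, {"grip": -1, "tx": 10, "ty": 0, "tz": -100, "rx": 0, "ry": 0, "rz": 0}]'

```text
clock: 18.4
tool_pos: [0.567, 0.1643, 0.224]
tool_rot: [-0.0, 0.999, -0.046, 0.001]
force: [0.1, 0.0, 0.6]
finger_gap: -0.003
```

```bash
python3 -c "
from h import *
goal([.487,.255,.23],-.095)
wrist('w4')"
```

```text
clk 18.4 pos [0.567  0.1643 0.224 ] F [0.1 0.  0.6] gap -0.0 t [-87.9 -83.   -6.1] r [-0.  -0.1  0.2]
```

View pics/w4.png

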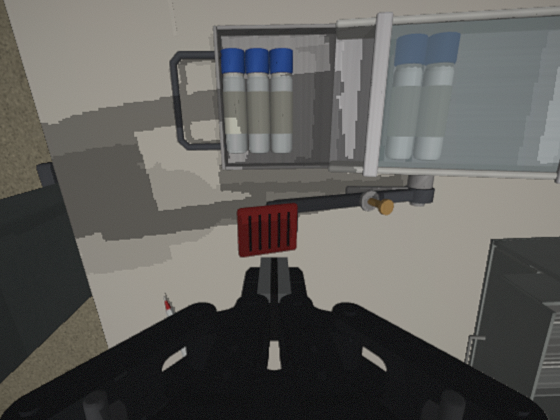

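```bash
python3 -c "
from h import *
Q=dict(np.load('w4.npz'))
for c in [(175,66),(182,140),(178.5,103)]: print(onz(Q,c,.022))
for c in [(217,30),(221,167)]: print('tray front',onz(Q,c,.024))
im=cv2.imread('pics/w4.png')[20:190,140:360]
cv2.imwrite('pics/w4c.png',cv2.resize(im,(776,600),interpolation=cv2.INTER_CUBIC))
"
```

```text
[0.49897538 0.28789645 0.022     ]
[0.49422831 0.23003602 0.022     ]
[0.49668099 0.25993096 0.022     ]
tray front [0.53668583 0.30968342 0.024     ]
tray front [0.52477485 0.20420381 0.024     ]
```

View pics/w4c.png

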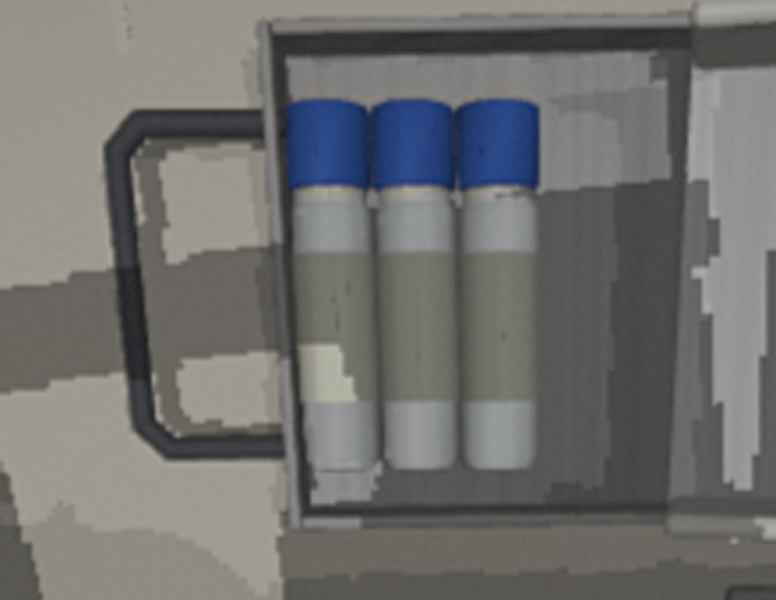

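```bash
python3 -c "
from h import *
Q=dict(np.load('w4.npz'))
for c in [(173.2,65.4),(180.3,133.4),(176.7,99.4)]: print(onz(Q,c,.022))
goal([.496,.259,.15],-.10)"
```

```text
[0.49761298 0.28846262 0.022     ]
[0.49376091 0.23560273 0.022     ]
[0.49570444 0.26284375 0.022     ]
clk 18.45 pos [0.568  0.1645 0.2265] F [0.7 0.9 2.3] gap 0.0 t [-80.7 -87.5  76.2] r [-0.1 -0.3  0.5]
```

Call:
arm_command --steps '[{"grip": -0.53, "tx": -20, "ty": -20, "tz": 0, "rx": 0, "ry": 0, "rz": 0}, {"grip": -0.53, "tx": -45, "ty": -45, "tz": 0, "rx": 0, "ry": 0, "rz": 0}, {"grip": -0.53, "tx": -70, "ty": -70, "tz": 5, "rx": 0, "ry": 0, "rz": 0}, {"grip": -0.53, "tx": -80, "ty": -85, "tz": 20, "rx": 0, "ry": 0, "rz": 0}, {"grip": -0.53, "tx": -80, "ty": -87, "tz": 45, "rx": 0, "ry": 0, "rz": 0}, {"grip": -0.53, "tx": -80, "ty": -87, "tz": 65, "rx": 0, "ry": 0, "rz": 0}, {"grip": -0.53, "tx": -80, "ty": -87, "tz": 73, "rx": 0, "ry": 0, "rz": 0}, {"grip": -0.53, "tx": -80, "ty": -87, "tz": 73, "rx": 0, "ry": 0, "rz": 0}]'

```text
clock: 19.25
tool_pos: [0.4941, 0.258, 0.1482]
tool_rot: [0.0, 0.999, -0.045, -0.001]
force: [-0.3, 0.0, -0.5]
finger_gap: 0.234
```

```bash
python3 look.py a8;python3 -c "
from h import *
wrist('w5')
goal([.496,.259,.15],-.10)"
```

```text
clk 19.25 pos [0.4941 0.258  0.1482] F [-0.3  0.  -0.5] gap 0.23 t [ 80.   86.1 -36.9] r [0.1 0.2 0.2]
clk 19.4 pos [0.4955 0.2583 0.1504] F [-0.1 -0.7  0.1] gap 0.23 t [ 0.4 -0.8  0.4] r [-0.  -0.1  0.5]
```

View pics/w5.png

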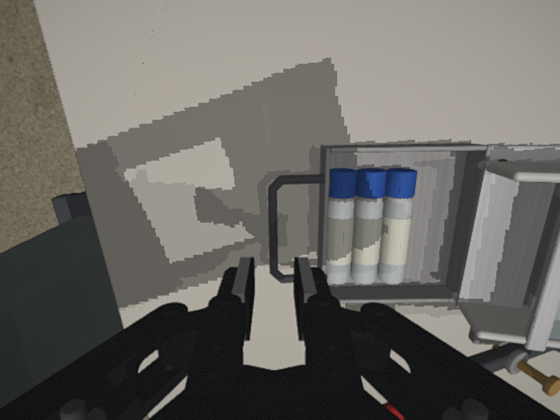

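View pics/a8.png

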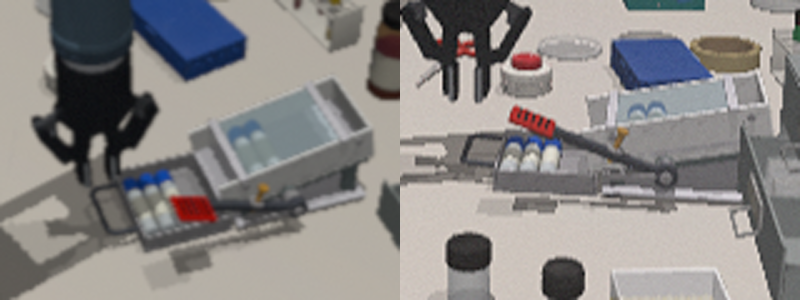

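```bash
python3 -c "
from h import *
Q=dict(np.load('w5.npz'))
for z in(.01,.022): print(proj(Q,[.4955,.258,z]),proj(Q,[.513,.258,z]))
for c in [(270,190),(276,268),(272,228)]: print(onz(Q,c,.022))
"
```

```text
[273.39442558 228.77283784] [297.45150975 226.69051719]
[273.38821186 234.63994184] [298.75201946 232.45719536]
[0.49614899 0.28944231 0.022     ]
[0.49503155 0.23255732 0.022     ]
[0.49499806 0.26291265 0.022     ]
```

Call:
arm_command --steps '[{"grip": -0.53, "tx": 1, "ty": -1, "tz": 8, "rx": 0, "ry": 0, "rz": 0}, {"grip": -0.53, "tx": 1, "ty": -1, "tz": 20, "rx": 0, "ry": 0, "rz": 0}, {"grip": -0.53, "tx": 1, "ty": -1, "tz": 32, "rx": 0, "ry": 0, "rz": 0}, {"grip": -0.53, "tx": 1, "ty": -1, "tz": 42, "rx": 0, "ry": 0, "rz": 0}, {"grip": -0.53, "tx": 1, "ty": -1, "tz": 52, "rx": 0, "ry": 0, "rz": 0}, {"grip": -0.53, "tx": 1, "ty": -1, "tz": 61, "rx": 0, "ry": 0, "rz": 0}, {"grip": -0.53, "tx": 1, "ty": -1, "tz": 66, "rx": 0, "ry": 0, "rz": 0}, {"grip": -0.53, "tx": 1, "ty": -1, "tz": 68, "rx": 0, "ry": 0, "rz": 0}]'

```text
clock: 20.2
tool_pos: [0.4955, 0.2591, 0.0806]
tool_rot: [0.0, 0.999, -0.045, -0.001]
force: [0.0, 0.4, -0.1]
finger_gap: 0.236
```

```bash
python3 look.py a9;python3 -c "
from h import *
wrist('w6')"
```

```text
clk 20.2 pos [0.4955 0.2591 0.0806] F [ 0.   0.4 -0.1] gap 0.24 t [  78.6   87.4 -104.5] r [0.  0.1 0.2]
```

View pics/w6.png

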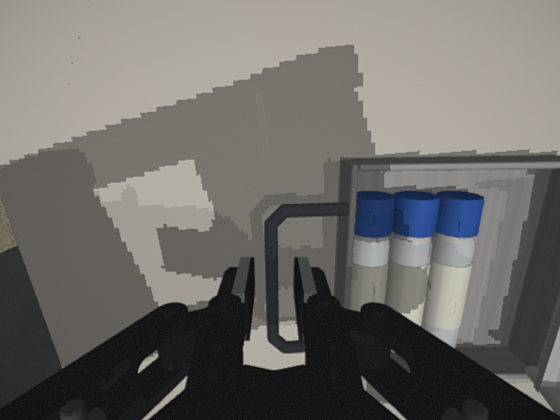

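View pics/a9.png

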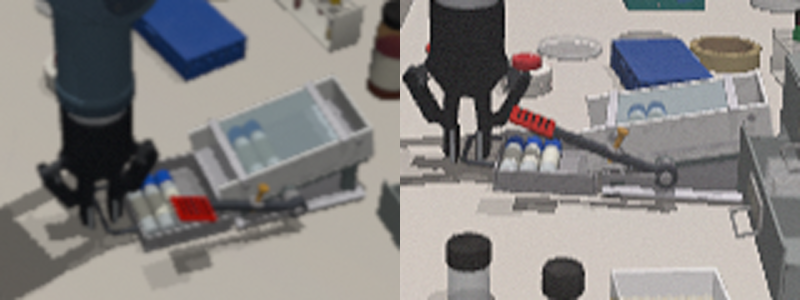

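Call:
arm_command --steps '[{"grip": -0.53, "tx": -2, "ty": 0, "tz": 0, "rx": 0, "ry": 0, "rz": 0}, {"grip": -0.53, "tx": -4, "ty": 0, "tz": 0, "rx": 0, "ry": 0, "rz": 0}, {"grip": -0.53, "tx": -6, "ty": 0, "tz": 0, "rx": 0, "ry": 0, "rz": 0}, {"grip": -0.53, "tx": -8, "ty": 0, "tz": 0, "rx": 0, "ry": 0, "rz": 0}, {"grip": -0.53, "tx": -11, "ty": 0, "tz": 0, "rx": 0, "ry": 0, "rz": 0}, {"grip": -0.53, "tx": -14, "ty": 0, "tz": 0, "rx": 0, "ry": 0, "rz": 0}, {"grip": -0.53, "tx": -17, "ty": 0, "tz": 0, "rx": 0, "ry": 0, "rz": 0}, {"grip": -0.53, "tx": -21, "ty": 0, "tz": 0, "rx": 0, "ry": 0, "rz": 0}]'

```text
clock: 21.15
tool_pos: [0.4846, 0.2617, 0.0846]
tool_rot: [-0.002, 0.999, -0.045, 0.011]
force: [26.8, -3.8, -4.4]
finger_gap: 0.234
```

Call:
arm_command --steps '[{"grip": -0.53, "tx": -5, "ty": 0, "tz": 0, "rx": 0, "ry": 0, "rz": 0}, {"grip": -0.53, "tx": -10, "ty": 0, "tz": 0, "rx": 0, "ry": 0, "rz": 0}, {"grip": -0.53, "tx": -15, "ty": 0, "tz": 0, "rx": 0, "ry": 0, "rz": 0}, {"grip": -0.53, "tx": -20, "ty": 0, "tz": 0, "rx": 0, "ry": 0, "rz": 0}, {"grip": -0.53, "tx": -25, "ty": 0, "tz": 0, "rx": 0, "ry": 0, "rz": 0}, {"grip": -0.53, "tx": -29, "ty": 0, "tz": 0, "rx": 0, "ry": 0, "rz": 0}, {"grip": -0.53, "tx": -33, "ty": 0, "tz": 0, "rx": 0, "ry": 0, "rz": 0}, {"grip": -0.53, "tx": -36, "ty": 0, "tz": 0, "rx": 0, "ry": 0, "rz": 0}]'

```text
clock: 21.95
tool_pos: [0.4383, 0.2644, 0.0814]
tool_rot: [0.0, 0.999, -0.045, -0.0]
force: [2.9, -0.3, 2.5]
finger_gap: 0.23
```

Call:
arm_command --steps '[{"grip": -0.53, "tx": -3, "ty": 0, "tz": 0, "rx": 0, "ry": 0, "rz": 0}, {"grip": -0.53, "tx": -6, "ty": 0, "tz": 0, "rx": 0, "ry": 0, "rz": 0}, {"grip": -0.53, "tx": -8, "ty": 0, "tz": 0, "rx": 0, "ry": 0, "rz": 0}, {"grip": -0.53, "tx": -10, "ty": 0, "tz": 0, "rx": 0, "ry": 0, "rz": 0}, {"grip": -0.53, "tx": -11, "ty": 0, "tz": 0, "rx": 0, "ry": 0, "rz": 0}, {"grip": -0.53, "tx": -12, "ty": 0, "tz": 0, "rx": 0, "ry": 0, "rz": 0}, {"grip": -0.53, "tx": -12, "ty": 0, "tz": 0, "rx": 0, "ry": 0, "rz": 0}, {"grip": -0.53, "tx": -12, "ty": 0, "tz": 0, "rx": 0, "ry": 0, "rz": 0}]'

```text
clock: 22.75
tool_pos: [0.4268, 0.2654, 0.0813]
tool_rot: [0.0, 0.999, -0.045, -0.0]
force: [1.3, 0.9, 1.2]
finger_gap: 0.234
```

```bash
python3 look.py b1;python3 -c "
from h import *
wrist('w7')"
```

```text
clk 22.75 pos [0.4268 0.2654 0.0813] F [1.3 0.9 1.2] gap 0.23 t [ 147.7   87.3 -103.8] r [0.  0.  0.2]
```

View pics/w7.png

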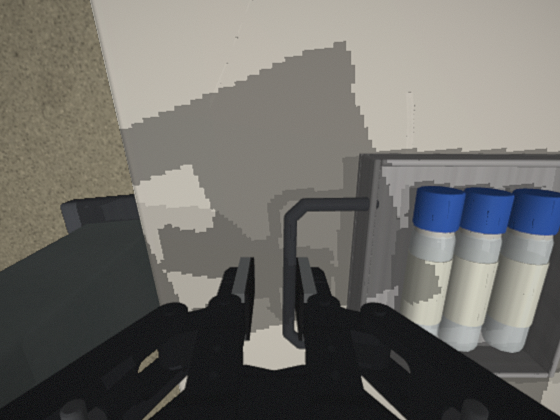

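View pics/b1.png

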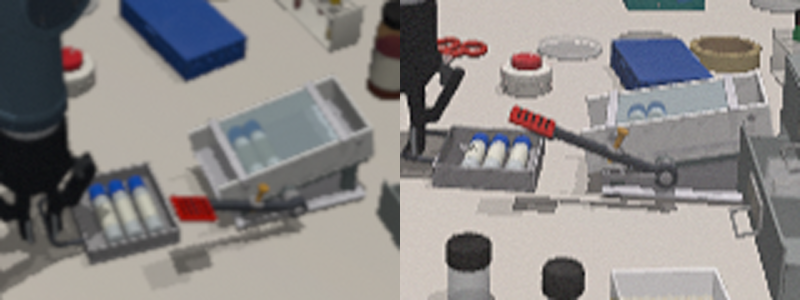

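Call:
arm_command --steps '[{"grip": -0.53, "tx": 2, "ty": 0, "tz": 0, "rx": 0, "ry": 0, "rz": 0}, {"grip": -0.53, "tx": 5, "ty": 0, "tz": 0, "rx": 0, "ry": 0, "rz": 0}, {"grip": -0.53, "tx": 6, "ty": 0, "tz": 0, "rx": 0, "ry": 0, "rz": 0}, {"grip": -0.53, "tx": 6, "ty": 0, "tz": -6, "rx": 0, "ry": 0, "rz": 0}, {"grip": -0.53, "tx": 6, "ty": 0, "tz": -18, "rx": 0, "ry": 0, "rz": 0}, {"grip": -0.53, "tx": 6, "ty": 0, "tz": -40, "rx": 0, "ry": 0, "rz": 0}, {"grip": -0.53, "tx": 6, "ty": 0, "tz": -70, "rx": 0, "ry": 0, "rz": 0}, {"grip": -0.53, "tx": 6, "ty": 0, "tz": -100, "rx": 0, "ry": 0, "rz": 0}]'

```text
clock: 23.7
tool_pos: [0.4327, 0.2648, 0.1832]
tool_rot: [0.0, 0.999, -0.045, -0.0]
force: [1.6, 0.6, 0.1]
finger_gap: 0.232
```

Call:
arm_command --steps '[{"grip": -0.53, "tx": 0, "ty": 0, "tz": -30, "rx": 0, "ry": 0, "rz": 0}, {"grip": -0.53, "tx": 0, "ty": 0, "tz": -60, "rx": 0, "ry": 0, "rz": 0}, {"grip": -0.53, "tx": 0, "ty": 0, "tz": -90, "rx": 0, "ry": 0, "rz": 0}, {"grip": -0.53, "tx": 0, "ty": 0, "tz": -110, "rx": 0, "ry": 0, "rz": 0}, {"grip": -0.53, "tx": 0, "ty": 0, "tz": -120, "rx": 0, "ry": 0, "rz": 0}, {"grip": -0.53, "tx": 0, "ty": 0, "tz": -120, "rx": 0, "ry": 0, "rz": 0}, {"grip": -0.53, "tx": 0, "ty": 0, "tz": -120, "rx": 0, "ry": 0, "rz": 0}, {"grip": -0.53, "tx": 0, "ty": 0, "tz": -120, "rx": 0, "ry": 0, "rz": 0}]'

```text
clock: 24.5
tool_pos: [0.4324, 0.2647, 0.3001]
tool_rot: [0.0, 0.999, -0.045, -0.001]
force: [0.6, -0.0, 0.5]
finger_gap: 0.235
```

```bash
python3 look.py b2;python3 -c "
from h import *
wrist('w8')"
```

```text
clk 24.5 pos [0.4324 0.2647 0.3001] F [ 0.6 -0.   0.5] gap 0.24 t [142.4  87.  114.8] r [0.1 0.1 0.2]
```

View pics/w8.png

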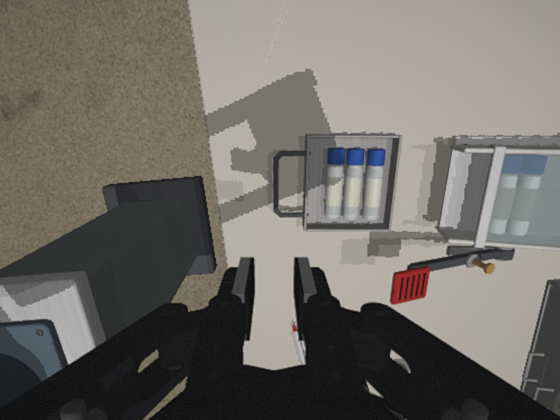

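View pics/b2.png

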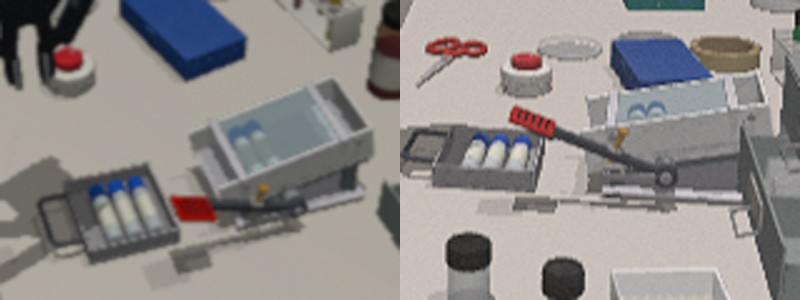

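```bash
python3 -c "
from h import *
Q=dict(np.load('w8.npz'))
P=np.array([onz(Q,c,.024) for c in [(305,135),(304,230),(400,136),(391,231)]]);print(P,P.mean(0))
a=np.array([onz(Q,(449,143),.065),onz(Q,(437,240),.065)]);print(a,a.mean(0))
yaw=-.095;ax=np.array([np.cos(yaw),np.sin(yaw)]);lip=a.mean(0)[:2]
c=P.mean(0)[:2]-lip;print('tray rel lip x,y',c@ax,c@[-ax[1],ax[0]],'gap',-(c@ax)-.052)
"
```

```text
[[0.47169285 0.32084558 0.024     ]
 [0.46378562 0.21093236 0.024     ]
 [0.57488742 0.31037885 0.024     ]
 [0.56746621 0.20028099 0.024     ]] [0.51945803 0.26060945 0.024     ]
[[0.60632366 0.30288851 0.065     ]
 [0.60135218 0.20207484 0.065     ]] [0.60383792 0.25248168 0.065     ]
tray rel lip x,y -0.08477039466831598 8.708307798557497e-05 gap 0.03277039466831599
```

```bash
python3 -c "
from h import *
Q=dict(np.load('w8.npz'))
a=np.array([onz(Q,(449,143),.036),onz(Q,(437,240),.036)]);yaw=-.095;ax=np.array([np.cos(yaw),np.sin(yaw)])
c=np.array([.5195,.2606])-a.mean(0)[:2];print('gap z=.036',-(c@ax)-.052,c@[-ax[1],ax[0]])
print(robot.sign_off())
"
```

```text
gap z=.036 0.049006242936739726 0.006818275849662663
the job is handed in; nothing more can be done
None
```

I pressed the lever down three times, letting it come right up after each press. One tube dropped each time. I then hooked the tray's loop handle and pulled the tray straight out, lifted the gripper clear, and handed the job in at about 24.5 s.

**What the last pictures showed:**
- Three blue-capped tubes lie in the tray and two are still in the magazine.
- The lever is up and the gripper touches nothing. I did not measure the lever's angle, only saw it in the pictures.
- The bystanders in view look unmoved, but I did not measure them.
- The tray is within 1 cm sideways of mid-lane.

**Checks that disagreed or need a note:**
- **Gap to the chute:** taking the visible front edge as the chute lip, 36 mm above the bench, gives about 49 mm. Comparing the tray's positions before and after the pull gives about 54 mm. A first estimate that took that edge to be 65 mm high gave 33 mm. I think that height was wrong; even 33 mm is just inside the 3 cm limit.
- **Lever stop:** I did not feel it as a sharp rise. The upward force only grew to about 8 N at the bottom of each press, at most about 10 N with the sideways part. Each press did release exactly one tube.
- **Pull:** one reading early on was 27 N, and the tray then moved freely.

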